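Load the label printer and ease its spring cover shut

TASK

Load the thick tape cassette flat into the bay of the label printer, then shut the printer's spring cover: ease it down so that it never slams, and press it gently until it is fully shut. Leave the other things on the desk where they are.

Things in the scene. Friction and masses are not known exactly. Their poses are not given: they have to be found in the camera images.
- printer: White desktop label printer, fixed. Origin: on the desk under the middle of the cover's width; +x to its back (hinge side), -x to its front, z up. Case: x -85 to +95 mm; the bay and the cover span y -75 to +75 mm; right of them a control column (y -125 to -75 mm) stands 118 mm tall. The cover's lip juts out over the front. Push on it gently: keep below about 25 N.
- bay (a point): Centre of the cassette deck's top face, 70 mm above the desk; axes as the printer's. Deck 92 (x) by 70 mm (y), with ribs 7 mm high at its ends and corners: a cassette laid flat, long side along x, has 5 mm play all round. The middle 60 mm of the long sides is free of ribs; finger channels 30 mm wide beside the deck, floor at 60 mm; bay walls 106 mm tall, inner faces 60 mm off to the front, 82 mm to the back, 65 mm to the sides.
- cover (a joint): Cover angle, rad: 0 shut and level, 1.57 upright, 1.80 open stop. 0.28 kg. Above about 1.1 it stays where it is put; pushing it forward there takes 6 to 9 N at the lip. Below about 1 its spring and weight pull it shut (holding it takes 3 to 12 N at the lip): let go, it slams. Eased down slowly it halts at about 0.1 to 0.2 by hinge drag and must be pressed (3 to 6 N near the front edge) to 0, where it stays.
- cover_hinge (a point): Middle of the cover's hinge line, fixed: in the printer's frame at x = +78, y = 0, z = 112 mm; axes as the printer's. The hinge line runs along y. The cover is a plate 146 mm wide and 6 mm thick, centred on the hinge line's height, with a clear window.
- lip (a point): Middle of the front edge of the cover's lip, 187 mm from the hinge line, half-way through its thickness; moves with the cover. The lip is a tongue 5 mm thick and 70 mm wide that juts 24 mm beyond the case's front face when shut, free space below (underside then 109 mm above the desk). x points from lip to hinge, y along the hinge line.
- cassette_mid (a point): Centre of the thick tape cassette, the one to load: grey flat box 76 mm (its x) by 54 mm (its y) by 22 mm tall, about 0.09 kg, lying flat on the desk. Its two ends are alike for loading: either way round fits.
- slim_mid (a point): Centre of the slim tape cassette, not to be used: the same outline, 76 x 54 mm, but only 13 mm tall; lying flat on the desk.
- notes: square block of sticky notes, 76 x 76 mm, 34 mm tall, flat on the desk; a bystander. Origin at the middle of its underside.
- stapler: black desk stapler, 135 x 34 mm, 49 mm tall; a bystander. Origin at the middle of its underside.
- glue: white glue stick standing upright, 28 mm across, 92 mm tall; a bystander. Origin at the middle of its underside.
- mug: white mug, 82 mm across, 95 mm tall; a bystander. Origin at the middle of its underside.
- punch: steel hole punch, 105 x 115 mm, 62 mm tall; a bystander. Origin at the middle of its underside.
Not all that is in view belongs to the job. Leave any green or purple look-alike of the part that bears cassette_mid alone.

How it is judged:
On the way:
1. the thick cassette lies flat in the printer's bay, let go, with the cover still open (horizontal distance between cassette_mid and bay below 0.01 m and z of cassette_mid in the frame of bay below 0.0145 m and angle between the x axis of cassette_mid and the x axis of bay, either way round below 0.2 rad and angle between cassette_mid's own z axis and vertical below 0.08 rad and value of joint cover above 0.8 rad and distance between the grasp point and cassette_mid above 0.05 m), for 0.2 s.
At the end, for the whole second after the job is handed in: The cover is fully shut (within 0.025 rad, about 4 mm at the lip) and stays so, and the thick cassette lies flat and square on the deck of the bay (centre within 10 mm of the deck's centre, long side within 0.2 rad of the printer's x, either way round) (horizontal distance between cassette_mid and bay below 0.01 m and z of cassette_mid in the frame of bay below 0.0145 m and angle between the x axis of cassette_mid and the x axis of bay, either way round below 0.2 rad and angle between cassette_mid's own z axis and vertical below 0.08 rad and value of joint cover below 0.025 rad); the robot touches nothing.
It fails at once if the cover slams: it closes faster than 1.5 rad/s (0.28 m/s at the lip) within the last 0.6 rad (value of joint cover below 0.6 rad and velocity of joint cover below -1.5 rad/s).
It fails at once if the cover is pressed harder than 40 N as it is shut (value of joint cover below 0.3 rad and contact force between the fingers and printer above 40 N).
It fails at once if the printer is knocked with more than 80 N (contact force between any of the fingers, the arm and printer above 80 N).
It fails at once if the cassette is dropped into the bay from more than about 50 mm (horizontal distance between cassette_mid and bay below 0.06 m and z of cassette_mid in the frame of bay above 0.025 m and distance between the grasp point and cassette_mid above 0.06 m).
It fails at once if another thing on the desk is moved by more than 30 mm (distance of any of slim_mid, notes, stapler, glue, mug, punch from where it was at the start of the episode above 0.03 m).
It also fails if it takes over 69 s, if anything falls off the work surface, if the arm or the gripper's body presses on something with over 40 N, if the wrist force passes 120 N, or if a joint passes its speed limit or range.

ROBOT

A 6-joint arm with a two-finger parallel gripper is mounted at the origin on the work surface. World frame = base frame: x ahead of the robot, y to its left, z up, the work surface at z = 0. Lengths are in m, angles in rad, forces in N, time in s.
With the tool pointing down it reaches from about 0.375 to 0.9 m from the base axis. Payload 3.1 kg.
Tool frame: the origin (TCP) lies on the front face of the gripper's body, between the roots of the fingers; the fingertips stand 70 mm ahead of it and the grasp point (between the pads) lies 51 mm ahead of it; z points along the fingers, y is the line along which they close (so a half turn about z gives the same grasp; the last joint's range is limited). The gripper opens to 87 mm and grips with 3 to 60 N. Pads are 19 mm wide; open, the fingers measure 117 mm over their backs; the gripper's body (75 mm by 190 mm) begins 51 mm behind the grasp point.
Start: joints at [-0.178, 0.527, 1.433, -0, 1.181, -0.178], TCP at [0.625, 0, 0.292] pointing down, gripper open.
Joint ranges: [-3.08, 3.08], [-0.75, 2.2], [0.22, 2.44], [-1.43, 4.57], [0, 2.65], [-2.85, 2.85]. Speed limits (rad/s): [2.79, 2.79, 3.14, 3.14, 3.14, 3.14].

INTERFACE

Orientations are given as a unit quaternion [x, y, z, w].
In Python, from rig import robot, cams, ticket gives the robot as it stands. The module is installed in compiled form; this text tells all that it offers.
- The arm moves only by the shell command python3 -m crank 'ROWS' [FORCE]. ROWS is JSON, a list of rows, each a list of 7 numbers: the shift along the tool's x, y, z in cm, then the turn, a rotation vector about the tool's x, y, z in rad, then the closure, from 0 (fully open) to 1 (shut). A call has 1 to 5 rows; each row shifts and turns the commanded pose from where the row before left it, along the tool's axes as they then stand; what a row does not reach is not made up. A row lasts 1/8 s, in which the tool goes at most 62.5 mm and 10.7 degrees, less where a joint would pass 70% of its speed; a pose out of reach is approached as far as the arm can. A call is refused whole if a number of a shift passes 6.25 or a number of a turn 0.188, either way. A call with a gripper value outside its range is refused whole. The fingers move at their own pace and stop on an object; FORCE is the grip in N (left out, the last holds). Time passes only in rows, so rows that do not move let the fingers close. It gives the time, the measured TCP pose, the force, the opening and the grip force at its end, in the units of the state.
- robot.get_obs(): the state, without advancing time (a new reading comes with each control period).
- cams.camera(name): name is "scene" or "side" or "wrist"; returns the picture (384x512x3 uint8, red, green, blue); there is no depth.
- cams.camera_info(name): a dict with "intrinsics" (3x3 intrinsics, pixels), "pose" (4x4, takes a point from camera to world coordinates). Camera axes: x right, y down, z forward; pixel columns grow to the right and rows downward; lengths in m; the calibration is good to about 2 mm. A picture is of the moment at which its call begins: read the wrist's pose just before it. camera_info takes no time and is no camera call; for the wrist camera it gives the pose at the moment of the call.
- ticket.hand_in(): hands the job in; it is judged then, once.
The state is a dict: "time": time; "q": joint angles; "joint_velocities": joint speeds; "joint_torque": joint torques, N m; "position": TCP position; "tool_rot": TCP orientation; "ft_force": force on the tool from outside, world axes, zero at the start; "moment": the same for the moment, N m; "grip_width": finger opening in m; "grip_force": force on a finger pad.
Only numpy, scipy, OpenCV 4.12 (cv2) and the standard library are available. Lean on these libraries where they do the work, as an engineer would, in place of code of your own. Each camera call takes 0.05 s, during which the arm holds its last target. There are 200 camera calls.

## Working session

There is one attempt and no reset: what is moved stays moved. The work goes in short steps, Python scripts to look and compute and a shell command to move; the robot and the scene stay as the last step left them, time stands still between calls to the robot, and variables do not carry over. Pictures are saved under pics/ and viewed, at most 10 in all, crops included, and the job is handed in when it is done.

```bash
mkdir -p pics
python3 - <<'E'
from rig import robot,cams,ticket
import cv2,numpy as np
for n in ["scene","side"]:
    im=cams.camera(n); cv2.imwrite(f"pics/{n}0.png",im[:,:,::-1]); i=cams.camera_info(n); print(n,np.round(i["intrinsics"],1).tolist(),np.round(i["pose"],3).tolist())
o=robot.get_obs(); print(o["time"],o["position"],o["tool_rot"],o["grip_width"],o["ft_force"])
E
```

```text
scene [[438.2, 0.0, 251.4], [0.0, 438.2, 186.1], [0.0, 0.0, 1.0]] [[0.139, 0.793, -0.594, 1.348], [0.99, -0.107, 0.089, -0.076], [0.007, -0.6, -0.8, 1.163], [0.0, 0.0, 0.0, 1.0]]
side [[490.6, 0.0, 260.3], [0.0, 490.6, 198.2], [0.0, 0.0, 1.0]] [[0.917, -0.273, 0.292, 0.179], [-0.4, -0.634, 0.662, -0.812], [0.004, -0.723, -0.691, 1.005], [0.0, 0.0, 0.0, 1.0]]
0.1 [6.24472586e-01 1.15121401e-04 2.91352392e-01] [ 7.07097985e-01  7.07114882e-01 -5.71156546e-04 -8.10711785e-04] 0.0871956734927591 [-0.41694687  0.053892    0.14769311]
```

View pics/scene0.png

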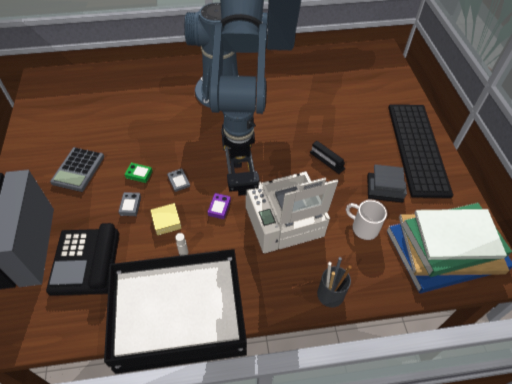

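View pics/side0.png

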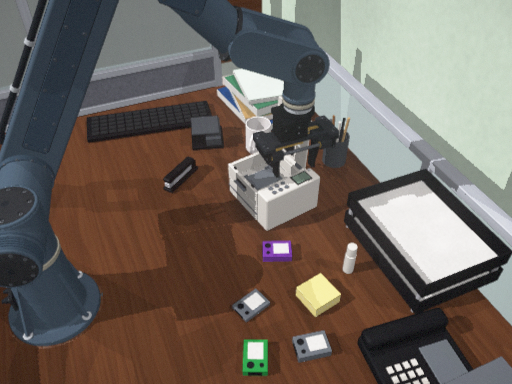

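```bash
cat > h.py <<'E'
import numpy as np,cv2
from rig import robot,cams,ticket
def ray(n,u,v,info=None):
    i=info or cams.camera_info(n); P=np.array(i["pose"]); d=P[:3,:3]@np.linalg.inv(i["intrinsics"])@[u,v,1]
    return P[:3,3],d
def onz(n,u,v,z,info=None):
    c,d=ray(n,u,v,info); return c+d*(z-c[2])/d[2]
def tri(a,b):
    A=np.zeros((3,3));B=np.zeros(3)
    for c,d in (a,b):
        d=d/np.linalg.norm(d);M=np.eye(3)-np.outer(d,d);A+=M;B+=M@c
    return np.linalg.solve(A,B)
def proj(n,p,info=None):
    i=info or cams.camera_info(n); P=np.array(i["pose"]); q=P[:3,:3].T@(np.array(p)-P[:3,3]); q=np.array(i["intrinsics"])@q; return q[:2]/q[2]
E
python3 - <<'E'
from h import *
s=cv2.imread("pics/scene0.png"); d=cv2.imread("pics/side0.png")
a=cv2.resize(s[155:255,100:200],(400,400),interpolation=cv2.INTER_CUBIC)
b=cv2.resize(s[160:260,240:340],(400,400),interpolation=cv2.INTER_CUBIC)
cv2.imwrite("pics/c1.png",np.hstack([a,b]))
a=cv2.resize(d[275:375,230:345],(400,348),interpolation=cv2.INTER_CUBIC)
b=cv2.resize(d[130:230,220:335],(400,348),interpolation=cv2.INTER_CUBIC)
cv2.imwrite("pics/c2.png",np.hstack([a,b]))
for u,v in [(178,180),(130,203),(182,240),(165,219),(219,205)]: print(onz("scene",u,v,.015).round(3))
for u,v in [(252,304),(312,345)]: print(onz("side",u,v,.015).round(3))
E
```

```text
[ 0.438 -0.186  0.015]
[ 0.51  -0.34   0.015]
[ 0.668 -0.183  0.015]
[ 0.586 -0.232  0.015]
[ 0.556 -0.061  0.015]
[ 0.433 -0.19   0.015]
[ 0.513 -0.343  0.015]
```

View pics/c1.png

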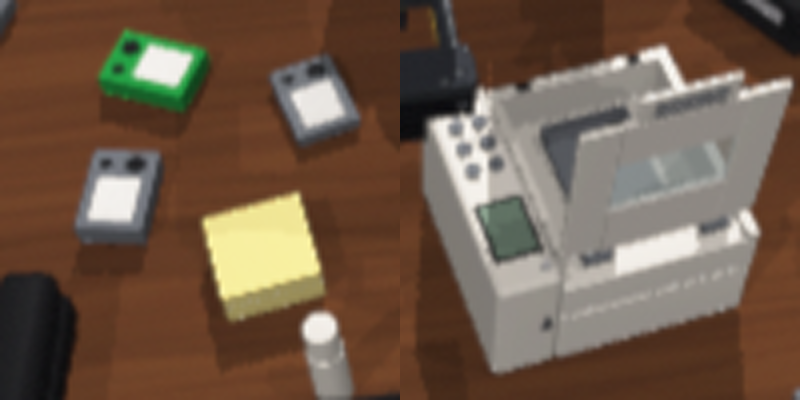

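View pics/c2.png

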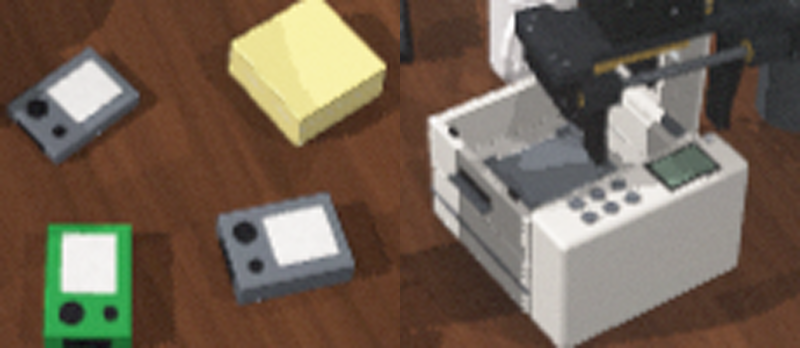

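Run:
```python
from h import *
for s,d in [((128.7,204.5),(316.8,342.6)),((179.2,180.5),(254.4,301.5))]:
    print("label",tri(ray("scene",*s),ray("side",*d)).round(4))
S=lambda u,v,z:onz("scene",(u-400)/4+240,v/4+160,z).round(4)
D=lambda u,v,z:onz("side",(u-400)*.2875+220,v*.2875+130,z).round(4)
print("back bottom",S(497,370,0),S(745,302,0))
print("column top",S(428,118,.118),S(495,305,.118))
print("side: bottom",D(567,345,0),D(743,270,0)," top",D(565,243,.118),D(746,160,.118))
L=lambda u,v,z:onz("scene",u/4+100,v/4+155,z).round(4)
print("thick top corners",L(92,150,.022),L(160,152,.022),L(150,240,.022),L(76,235,.022))
C=lambda u,v,z:onz("side",u*.2875+230,v*.2875+275,z).round(4)
print("side",C(219,215,.022),C(330,195,.022),C(354,262,.022),C(240,287,.022))
```

```text
label [ 0.5224 -0.3438  0.0226]
label [ 0.4403 -0.1834  0.013 ]
back bottom [0.7345 0.0565 0.    ] [0.7023 0.2539 0.    ]
column top [0.5826 0.025  0.118 ] [0.747  0.0494 0.118 ]
side: bottom [0.5727 0.0279 0.    ] [0.7428 0.0473 0.    ]  top [0.5676 0.0246 0.118 ] [0.7378 0.0544 0.118 ]
thick top corners [ 0.471  -0.3621  0.022 ] [ 0.4803 -0.308   0.022 ] [ 0.5643 -0.3147  0.022 ] [ 0.552  -0.3715  0.022 ]
side [ 0.4812 -0.3112  0.022 ] [ 0.5539 -0.3268  0.022 ] [ 0.5446 -0.3747  0.022 ] [ 0.471  -0.3614  0.022 ]
```

```bash
cat >> h.py <<'E'
from scipy.spatial.transform import Rotation as Ro
def down(yaw,tilt=0):  # tool x at yaw, z down; then tilt about printer-y style axis handled by caller
    return Ro.from_matrix(np.array([[np.cos(yaw),np.sin(yaw),0],[np.sin(yaw),-np.cos(yaw),0],[0,0,-1]]).T)
def plan(p,R,n=None,vmax=5.5):
    "rows of equal shift/turn"
    o=robot.get_obs(); P=np.array(o["position"]); R0=Ro.from_quat(o["tool_rot"]); w=(R0.inv()*R).as_rotvec()
    d=np.array(p)-P
    n=n or int(np.ceil(max(np.linalg.norm(d)*100/vmax,np.linalg.norm(w)/.18,1)))
    dR=Ro.from_rotvec(w/n)
    print("n",n)
    for k in range(n):
        s=(R0*Ro.from_rotvec(w*k/n)).inv().apply(d/n)*100
        print([float(round(x,2)) for x in s]+[float(round(x,3)) for x in w/n])
def shot(n,name):
    i=cams.camera_info(n); im=cams.camera(n); cv2.imwrite(f"pics/{name}.png",im[:,:,::-1]); np.savez(f"pics/{name}.npz",intrinsics=i["intrinsics"],pose=i["pose"]); return im,i
E
python3 - <<'E'
from h import *
plan([.514,-.341,.22],down(np.pi-.165))
E
```

```text
n 8
[-4.26, -1.38, 0.89, -0.0, -0.0, -0.176]
[-3.96, -2.1, 0.89, -0.0, -0.0, -0.176]
[-3.53, -2.76, 0.89, -0.0, -0.0, -0.176]
[-2.99, -3.34, 0.89, -0.0, -0.0, -0.176]
[-2.36, -3.81, 0.89, -0.0, -0.0, -0.176]
[-1.66, -4.16, 0.89, -0.0, -0.0, -0.176]
[-0.9, -4.39, 0.89, -0.0, -0.0, -0.176]
[-0.12, -4.48, 0.89, -0.0, -0.0, -0.176]
```

```bash
python3 -m crank '[[-4.26,-1.38,0.89,0,0,-0.176,0],[-3.96,-2.1,0.89,0,0,-0.176,0],[-3.53,-2.76,0.89,0,0,-0.176,0],[-2.99,-3.34,0.89,0,0,-0.176,0]]'
python3 -m crank '[[-2.36,-3.81,0.89,0,0,-0.176,0],[-1.66,-4.16,0.89,0,0,-0.176,0],[-0.9,-4.39,0.89,0,0,-0.176,0],[-0.12,-4.48,0.89,0,0,-0.176,0],[0,0,0,0,0,0,0]]'
python3 - <<'E'
from h import *
im,i=shot("wrist","w1")
s,j=shot("scene","s1")
b=cv2.resize(s[160:260,240:340],(384,384),interpolation=cv2.INTER_CUBIC)
cv2.imwrite("pics/w1v.png",np.hstack([cv2.resize(im,(416,384)),b])[:,:,::-1])
print(np.round(i["pose"],3).tolist(),np.round(i["intrinsics"],1).tolist(),robot.get_obs()["q"])
E
```

```text
time: 0.6
position: [0.5692, -0.1716, 0.256]
tool_rot: [0.417, 0.909, 0.0, -0.0]
ft_force: [-0.2, 0.0, -0.1]
grip_width: 0.0872
grip_force: 0.0
time: 1.23
position: [0.5135, -0.3441, 0.2198]
tool_rot: [0.084, 0.997, 0.0, -0.001]
ft_force: [-0.4, 0.9, -0.2]
grip_width: 0.0868
grip_force: 0.0
[[0.166, 0.943, 0.288, 0.435], [0.986, -0.159, -0.048, -0.331], [0.0, 0.292, -0.956, 0.313], [0.0, 0.0, 0.0, 1.0]] [[320.1, 0.0, 251.4], [0.0, 320.1, 192.7], [0.0, 0.0, 1.0]] [-7.66407337e-01  6.03070033e-01  1.51865342e+00  6.56956562e-04
  1.02169214e+00 -2.17216268e+00]
```

View pics/w1v.png

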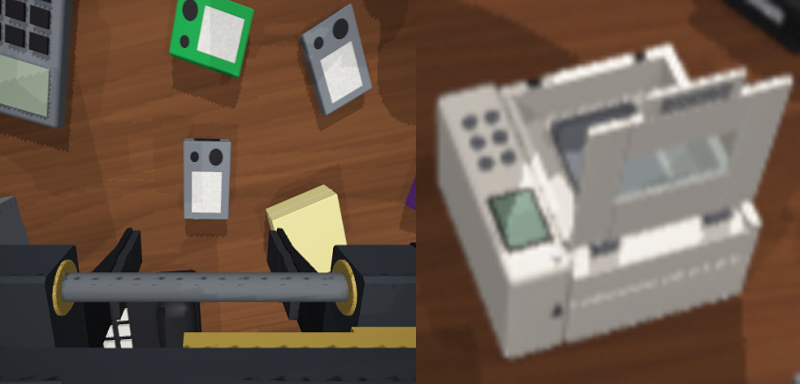

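Run:
```python
from h import *
im=cv2.imread("pics/w1.png"); i=dict(np.load("pics/w1.npz"))
h=cv2.cvtColor(im,cv2.COLOR_BGR2HSV)
m=((h[...,1]<90)).astype(np.uint8)*255
r=np.zeros_like(m); r[150:300,200:310]=m[150:300,200:310]
c=max(cv2.findContours(r,cv2.RETR_EXTERNAL,cv2.CHAIN_APPROX_NONE)[0],key=cv2.contourArea)[:,0]
x,y,w,hh=cv2.boundingRect(c);print(x,y,w,hh)
p=np.array([onz("wrist",u,v,.022,i)[:2] for u,v in c])
(cx,cy),(a,b),t=cv2.minAreaRect((p*1000).astype(np.float32)); print(cx,cy,a,b,t)
```

```text
225 150 60 70
515.8479614257812 -341.57708740234375 54.60997772216797 67.5615005493164 80.44658660888672
```

Run:
```python
from h import *
im=cv2.imread("pics/w1.png"); i=dict(np.load("pics/w1.npz"))
h=cv2.cvtColor(im,cv2.COLOR_BGR2HSV)
m=((h[...,1]<90)).astype(np.uint8)*255
r=np.zeros_like(m); r[120:232,205:310]=m[120:232,205:310]
c=max(cv2.findContours(r,cv2.RETR_EXTERNAL,cv2.CHAIN_APPROX_NONE)[0],key=cv2.contourArea)[:,0]
print(cv2.boundingRect(c))
p=np.array([onz("wrist",u,v,.022,i)[:2] for u,v in c])
(cx,cy),(a,b),t=cv2.minAreaRect((p*1000).astype(np.float32)); print(cx,cy,a,b,t)
yaw=np.radians(t-90)
print(yaw)
# z-stage: hover then descend
plan([.511,cy/1000,.15],down(np.pi+yaw))
```

```text
(225, 138, 60, 82)
510.6721496582031 -340.9151306152344 54.25830841064453 78.4494857788086 79.57413482666016
-0.1819656746437896
n 2
[0.17, -0.03, 3.52, 0.001, -0.001, 0.008]
[0.17, -0.03, 3.52, 0.001, -0.001, 0.008]
```

```bash
python3 -m crank '[[0.17,-0.03,3.5,0,0,0.008,0.15],[0.15,-0.03,3.5,0,0,0.008,0.2],[0,0,4.0,0,0,0,0.2],[0,0,2.5,0,0,0,0.2],[0,0,1.1,0,0,0,0.2]]' 15
python3 -m crank '[[0,0,0.1,0,0,0,0.2],[0,0,0,0,0,0,0.2]]'
```

```text
time: 1.95
position: [0.5117, -0.339, 0.0737]
tool_rot: [0.089, 0.996, 0.001, -0.001]
ft_force: [0.2, 0.0, 0.2]
grip_width: 0.07
grip_force: 0.0
time: 2.2
position: [0.5124, -0.3413, 0.0752]
tool_rot: [0.089, 0.996, -0.001, 0.001]
ft_force: [-0.2, -0.3, -0.9]
grip_width: 0.0695
grip_force: 0.0
```

```bash
python3 -m crank '[[0,0,0.1,0,0,0,0.6],[0,0,0,0,0,0,0.6],[0,0,0,0,0,0,0.6],[0,0,0,0,0,0,0.6]]' 20
python3 -m crank '[[0,0,-3,0,0,0,0.6],[0,0,-5,0,0,0,0.6],[0,0,-5,0,0,0,0.6],[0,0,-5,0,0,0,0.6],[0,0,0,0,0,0,0.6]]'
python3 - <<'E'
from h import *
plan([.55,.14,.34],down(np.pi+.155))
E
```

```text
time: 2.7
position: [0.5119, -0.3415, 0.0737]
tool_rot: [0.089, 0.996, -0.0, 0.0]
ft_force: [-0.6, 0.7, 4.6]
grip_width: 0.0539
grip_force: 20.0
time: 3.32
position: [0.5134, -0.3427, 0.2575]
tool_rot: [0.089, 0.996, -0.003, 0.004]
ft_force: [-0.9, -0.8, -0.9]
grip_width: 0.0538
grip_force: 20.0
n 9
[0.54, 5.35, -0.95, -0.001, 0.001, -0.037]
[0.35, 5.36, -0.95, -0.001, 0.001, -0.037]
[0.15, 5.37, -0.94, -0.001, 0.001, -0.037]
[-0.05, 5.37, -0.94, -0.001, 0.001, -0.037]
[-0.25, 5.37, -0.93, -0.001, 0.001, -0.037]
[-0.45, 5.36, -0.93, -0.001, 0.001, -0.037]
[-0.64, 5.34, -0.93, -0.001, 0.001, -0.037]
[-0.84, 5.31, -0.92, -0.001, 0.001, -0.037]
[-1.04, 5.28, -0.92, -0.001, 0.001, -0.037]
```

```bash
python3 -m crank '[[0.5,5.35,-0.95,0,0,-0.037,0.6],[0.35,5.35,-0.95,0,0,-0.037,0.6],[0.15,5.35,-0.95,0,0,-0.037,0.6],[-0.05,5.35,-0.95,0,0,-0.037,0.6],[-0.25,5.35,-0.95,0,0,-0.037,0.6]]'
python3 -m crank '[[-0.45,5.35,-0.93,0,0,-0.037,0.6],[-0.64,5.35,-0.93,0,0,-0.037,0.6],[-0.84,5.3,-0.92,0,0,-0.037,0.6],[-1.04,5.3,-0.92,0,0,-0.037,0.6],[0,0,0,0,0,0,0.6]]'
python3 - <<'E'
from h import *
im,i=shot("wrist","w2")
cv2.imwrite("pics/w2v.png",cv2.resize(im,(800,600),interpolation=cv2.INTER_CUBIC)[:,:,::-1])
E
```

```text
time: 3.95
position: [0.5317, -0.0721, 0.2989]
tool_rot: [-0.003, 1.0, 0.001, -0.002]
ft_force: [1.7, -0.4, -0.4]
grip_width: 0.0536
grip_force: 20.0
time: 4.58
position: [0.5485, 0.1441, 0.3363]
tool_rot: [-0.08, 0.997, 0.001, -0.001]
ft_force: [0.1, 0.3, -1.1]
grip_width: 0.0543
grip_force: 20.0
```

View pics/w2v.png

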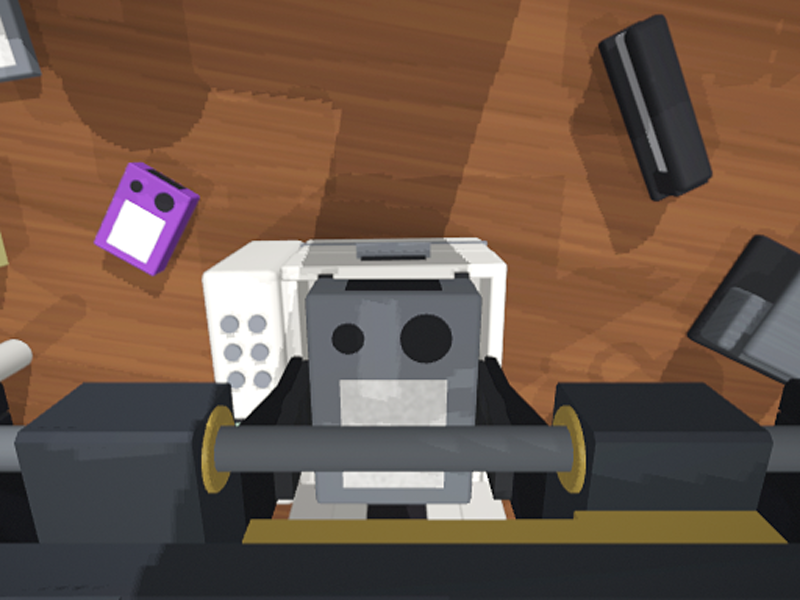

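```bash
python3 -m crank '[[0,0,-5,0,0,0,0.6],[-3.5,0,-4,0,0,0,0.6],[-3.5,0,0,0,0,0,0.6],[-3.5,0,0,0,0,0,0.6],[0,0,0,0,0,0,0.6]]'
python3 - <<'E'
from h import *
im,i=shot("wrist","w3")
c=im[90:290,100:380]
cv2.imwrite("pics/w3v.png",cv2.resize(c,(800,571),interpolation=cv2.INTER_CUBIC)[:,:,::-1])
E
```

```text
time: 5.25
position: [0.6546, 0.1546, 0.4245]
tool_rot: [-0.076, 0.997, -0.0, -0.002]
ft_force: [-1.3, -0.3, -2.0]
grip_width: 0.0538
grip_force: 20.0
```

View pics/w3v.png

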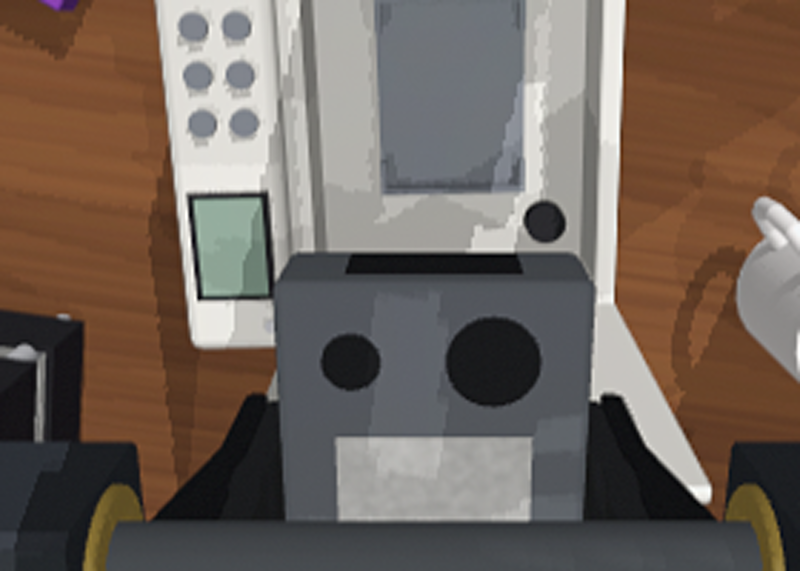

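Run:
```python
from h import *
im=cv2.imread("pics/w3.png"); i=dict(np.load("pics/w3.npz"))
h=cv2.cvtColor(im,cv2.COLOR_BGR2HSV)
print(h[110,250],h[140,260],h[110,215],h[150,320])
m=((h[...,1]>25)&(h[...,0]>95)&(h[...,0]<130)&(h[...,2]>60)).astype(np.uint8)*255
r=np.zeros_like(m); r[40:172,215:300]=m[40:172,215:300]
r=cv2.morphologyEx(r,cv2.MORPH_OPEN,np.ones((3,3)))
c=max(cv2.findContours(r,cv2.RETR_EXTERNAL,cv2.CHAIN_APPROX_NONE)[0],key=cv2.contourArea)[:,0]
print(cv2.boundingRect(c),cv2.contourArea(c))
for z in(.07,.077):
    p=np.array([onz("wrist",u,v,z,i)[:2] for u,v in c]); print(z,cv2.minAreaRect((p*1000).astype(np.float32)))
    print(cv2.boxPoints(cv2.minAreaRect((p*1000).astype(np.float32))).round(1).tolist())
# column screen-side corners: column back-left corner at view (192,348), top z .118
U=lambda u,v,z:onz("wrist",u*.35+100,v*.35+90,z,i)[:2].round(4)
print("col back corner",U(190,347,.118),"left edge",U(160,20,.118),"wall R outer",U(626,20,.106),U(613,300,.106))
vis=im.copy(); cv2.drawContours(vis,[c[:,None]],-1,(0,0,255),1); cv2.imwrite("pics/w3c.png",cv2.resize(vis[20:290,100:380],None,fx=2,fy=2))
```

```text
[107  19 120] [104  23 121] [ 20   9 179] [ 12 158 110]
(243, 154, 4, 3) 6.0
0.07 ((656.2928466796875, 144.96839904785156), (2.8471500873565674, 4.25134801864624), 8.721409797668457)
[[654.5999755859375, 146.89999389648438], [655.2000122070312, 142.6999969482422], [658.0, 143.10000610351562], [657.4000244140625, 147.3000030517578]]
0.077 ((655.0352172851562, 144.93121337890625), (2.8026092052459717, 4.184915542602539), 8.722023010253906)
[[653.2999877929688, 146.8000030517578], [654.0, 142.6999969482422], [656.7000122070312, 143.10000610351562], [656.0999755859375, 147.1999969482422]]
col back corner [0.7382 0.0533] left edge [0.5945 0.0299] wall R outer [0.5645 0.2252] [0.6893 0.2459]
```

View pics/w3c.png

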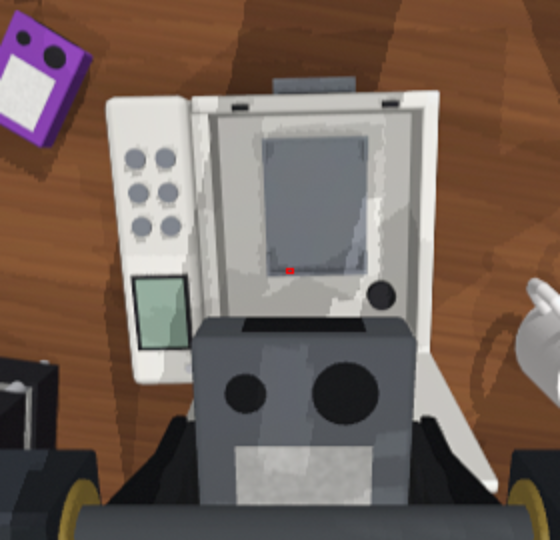

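Run:
```python
from h import *
i=dict(np.load("pics/w3.npz"))
V=lambda u,v,z:onz("wrist",u/2+100,v/2+20,z,i)[:2]
for z in (.072,.077):
    q=np.array([V(*a,z) for a in [(263,137),(366,137),(369,273),(268,275)]]); print(z,q.round(4).tolist(),q.mean(0).round(4),np.linalg.norm(q-np.roll(q,-1,0),axis=1).round(4))
fw=V(315,93,.106);print("front wall outer/in",fw,V(315,113,.106)); 
print("walls inner L,R",V(217,150,.106),V(413,150,.106), "front corner col",V(108,99,.118))
print("cam",i["pose"][:3,3])
y=.162;R=np.array([[np.cos(y),-np.sin(y)],[np.sin(y),np.cos(y)]])
c=V(380/2*2,0,0)
for nm,w,l in [("colback",V(135,383,.118),(.095,-.125)),("colfront",V(108,99,.118),(-.085,-.125)),("wallRfront",V(439,92,.106),(-.085,.075))]: print(nm,(w-R@np.array(l)).round(4))
```

```text
0.072 [[0.5706, 0.115], [0.5603, 0.1824], [0.6495, 0.2009], [0.6617, 0.1309]] [0.6105 0.1573] [0.0682 0.0911 0.0711 0.0924]
0.077 [[0.5707, 0.1153], [0.5605, 0.182], [0.6487, 0.2002], [0.6607, 0.131]] [0.6101 0.1571] [0.0674 0.0901 0.0703 0.0914]
front wall outer/in [0.54139906 0.14462032] [0.55256152 0.14639519]
walls inner L,R [0.58286185 0.09017151] [0.56458123 0.20934633] front corner col [0.56397377 0.02551479]
cam [0.57584709 0.14258985 0.51778357]
colback [0.6242 0.1627]
colfront [0.6277 0.1626]
wallRfront [0.6255 0.1578]
```

Run:
```python
from h import *
plan([.6102,.1573,.42],down(np.pi+.162),1)
```

```text
n 1
[4.21, 0.9, 0.5, -0.0, -0.005, -0.01]
```

```bash
python3 -m crank '[[4.2,0.9,0.5,0,-0.003,-0.01,0.6],[0,0,0,0,0,0,0.6],[0,0,6,0,0,0,0.6],[0,0,6,0,0,0,0.6],[0,0,6,0,0,0,0.6]]'
python3 -m crank '[[0,0,4,0,0,0,0.6],[0,0,0,0,0,0,0.6],[0,0,0,0,0,0,0.6]]'
python3 - <<'E'
from h import *
plan([.6102,.1573,.147],down(np.pi+.162),3)
E
```

```text
time: 5.92
position: [0.6106, 0.1584, 0.2415]
tool_rot: [-0.082, 0.997, -0.0, 0.002]
ft_force: [0.4, 0.8, -0.7]
grip_width: 0.0538
grip_force: 20.0
time: 6.3
position: [0.612, 0.1589, 0.2042]
tool_rot: [-0.082, 0.997, 0.0, 0.003]
ft_force: [0.5, 0.3, 0.4]
grip_width: 0.0539
grip_force: 20.0
n 3
[0.08, -0.04, 1.91, -0.0, 0.002, 0.001]
[0.08, -0.04, 1.91, -0.0, 0.002, 0.001]
[0.07, -0.04, 1.91, -0.0, 0.002, 0.001]
```

```bash
python3 -m crank '[[0.05,-0.05,1.9,0,0.002,0,0.6],[0.05,-0.05,1.9,0,0.002,0,0.6],[0,0,1.4,0,0,0,0.6],[0,0,0.4,0,0,0,0.6],[0,0,0,0,0,0,0.6]]'
python3 -m crank '[[0,0,0.2,0,0,0,0.6],[0,0,0.2,0,0,0,0.6],[0,0,0,0,0,0,0.6]]'
```

```text
time: 6.92
position: [0.6098, 0.1581, 0.146]
tool_rot: [-0.082, 0.997, -0.0, -0.001]
ft_force: [0.2, 0.6, 0.2]
grip_width: 0.054
grip_force: 20.0
time: 7.3
position: [0.6104, 0.1582, 0.1437]
tool_rot: [-0.082, 0.997, -0.0, 0.0]
ft_force: [-1.0, 0.0, 4.1]
grip_width: 0.054
grip_force: 20.0
```

```bash
python3 -m crank '[[0,0,0,0,0,0,0.25],[0,0,0,0,0,0,0.25],[0,0,0,0,0,0,0.25],[0,0,-1,0,0,0,0.25],[0,0,-3,0,0,0,0.25]]'
python3 -m crank '[[0,0,-6,0,0,0,0.25],[0,0,-6,0,0,0,0.25],[0,0,-6,0,0,0,0.25],[0,0,-5,0,0,0,0.25],[0,0,0,0,0,0,0.25]]'
python3 - <<'E'
from h import *
plan([.6546,.1646,.4245],down(np.pi+.162),1)
E
```

```text
time: 7.92
position: [0.609, 0.1579, 0.1817]
tool_rot: [-0.082, 0.997, -0.0, -0.003]
ft_force: [0.0, -0.3, 0.4]
grip_width: 0.0651
grip_force: 0.0
time: 8.55
position: [0.6118, 0.1584, 0.4191]
tool_rot: [-0.082, 0.997, -0.0, 0.006]
ft_force: [-0.1, 0.3, 0.3]
grip_width: 0.0649
grip_force: 0.0
n 1
[-4.33, -0.08, -0.49, -0.001, 0.011, 0.002]
```

```bash
python3 -m crank '[[-4.3,0,-0.5,0,0,0,0.25],[0,0,0,0,0,0,0.25]]' >/dev/null
python3 - <<'E'
from h import *
im,i=shot("wrist","w4"); s,j=shot("scene","s4"); d,_=shot("side","d4")
a=cv2.resize(im[20:300,100:380],(400,400)); b=cv2.resize(s[100:260,220:380],(400,400))
d2=cv2.resize(d[50:250,200:400],(200,200))
cv2.imwrite("pics/v4.png",np.hstack([a,b])[:,:,::-1])
c=cv2.cvtColor(im,cv2.COLOR_RGB2HSV)
E
```

```text
(no output)
```

View pics/v4.png

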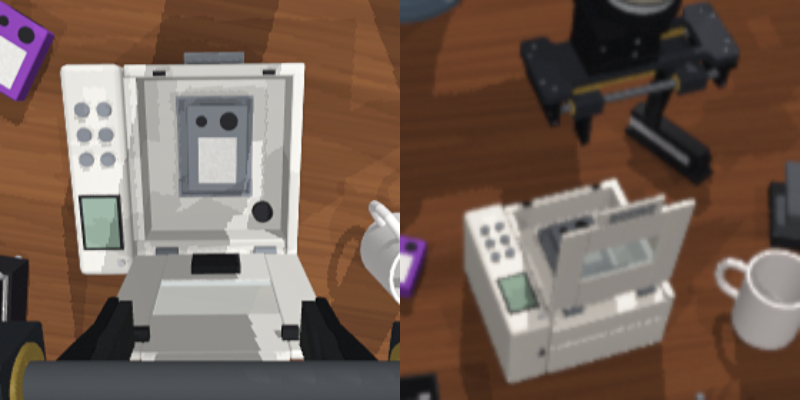

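```bash
cat >> h.py <<'E'
YAW=.162; Pc=np.array([.6255,.160,0]); Rp=Ro.from_euler("z",YAW)
W=lambda l: Pc+Rp.apply(l)
L=lambda w: Rp.inv().apply(np.asarray(w)-Pc)
def lip(th,r=.187): return np.array([.078-r*np.cos(th),0,.112+r*np.sin(th)])
E
python3 - <<'E'
from h import *
def onY(u,v,y):
    c,d=ray("scene",u,v); c=L(c); d=Rp.inv().apply(d); return c+d*(y-c[1])/d[1]
S=lambda a,b:((a-400)/2.5+220,b/2.5+100)
for nm,a,y in [("lipR",(664,198),.035),("lipL",(609,209),-.035),("plateR",(694,203),.073),("plateL",(562,233),-.073)]:
    p=onY(*S(*a),y); print(nm,p.round(4),"th",np.arctan2(p[2]-.112,.078-p[0]).round(3),"r",np.hypot(p[2]-.112,.078-p[0]).round(3))
E
```

```text
lipR [0.0863 0.035  0.2927] th 1.617 r 0.181
lipL [ 0.1046 -0.035   0.3243] th 1.696 r 0.214
plateR [0.0847 0.073  0.268 ] th 1.614 r 0.156
plateL [ 0.0864 -0.073   0.2762] th 1.622 r 0.164
```

```bash
cat >> h.py <<'E'
def tool(al): return down(np.pi/2+YAW)*Ro.from_rotvec([-al,0,0])
def tcp(g,al,ins=.051): # TCP for a point g (printer frame) lying on the tool axis, ins ahead of TCP
    return W(np.array(g)-ins*np.array([np.sin(al),0,-np.cos(al)]))
E
python3 - <<'E'
from h import *
t=tcp(lip(0),1.0); print(t)
plan(t+[0,0,.2]-Rp.apply([.02,0,0]),tool(1.0))
E
```

```text
[0.47557405 0.13549727 0.13955542]
n 11
[1.8, -0.0, 0.7, -0.071, -0.071, 0.13]
[1.83, -0.28, 0.56, -0.071, -0.071, 0.13]
[1.81, -0.56, 0.4, -0.071, -0.071, 0.13]
[1.74, -0.81, 0.23, -0.071, -0.071, 0.13]
[1.63, -1.04, 0.04, -0.071, -0.071, 0.13]
[1.48, -1.24, -0.15, -0.071, -0.071, 0.13]
[1.29, -1.4, -0.34, -0.071, -0.071, 0.13]
[1.07, -1.52, -0.53, -0.071, -0.071, 0.13]
[0.82, -1.6, -0.71, -0.071, -0.071, 0.13]
[0.56, -1.63, -0.87, -0.071, -0.071, 0.13]
[0.28, -1.62, -1.02, -0.071, -0.071, 0.13]
```

```bash
python3 -m crank '[[1.8,0,0.7,-0.071,-0.071,0.13,0.25],[1.83,-0.28,0.56,-0.071,-0.071,0.13,0.25],[1.81,-0.56,0.4,-0.071,-0.071,0.13,0.25],[1.74,-0.81,0.23,-0.071,-0.071,0.13,0.25],[1.63,-1.04,0.04,-0.071,-0.071,0.13,0.25]]' >/dev/null
python3 -m crank '[[1.48,-1.24,-0.15,-0.071,-0.071,0.13,0.25],[1.29,-1.4,-0.34,-0.071,-0.071,0.13,0.25],[1.07,-1.52,-0.53,-0.071,-0.071,0.13,0.25]]'
python3 -m crank '[[0.82,-1.6,-0.71,-0.071,-0.071,0.13,0.25],[0.56,-1.63,-0.87,-0.071,-0.071,0.13,0.25],[0.28,-1.62,-1.02,-0.071,-0.071,0.13,0.25],[0,0,0,0,0,0,0.25]]'
python3 - <<'E'
from h import *
o=robot.get_obs();R=Ro.from_quat(o["tool_rot"]);z=Rp.inv().apply(R.apply([0,0,1]));print(L(o["position"]).round(3),"z",z.round(3),"x",Rp.inv().apply(R.apply([1,0,0])).round(3),o["q"].round(3))
plan(tcp(lip(0),1.0)-Rp.apply([.02,0,0]),tool(1.0))
E
```

```text
time: 9.95
position: [0.5084, 0.141, 0.3615]
tool_rot: [0.419, 0.827, 0.285, 0.242]
ft_force: [0.5, 0.7, -0.2]
grip_width: 0.0654
grip_force: 0.0
time: 10.45
position: [0.4841, 0.1448, 0.3539]
tool_rot: [0.49, 0.753, 0.345, 0.273]
ft_force: [0.1, 0.3, -0.5]
grip_width: 0.0654
grip_force: 0.0
[-0.142  0.008  0.354] z [ 0.78   0.128 -0.613] x [-0.218  0.973 -0.073] [-0.084  0.169  2.176  1.785  0.328 -2.15 ]
n 4
[0.36, -4.69, 2.67, -0.021, -0.034, 0.047]
[0.23, -4.76, 2.57, -0.021, -0.034, 0.047]
[0.1, -4.82, 2.46, -0.021, -0.034, 0.047]
[-0.05, -4.87, 2.36, -0.021, -0.034, 0.047]
```

Run:
```python
from h import *
plan(W([-.06,0,.44]),down(np.pi+YAW))
```

```text
n 9
[-0.35, 1.27, 0.11, 0.079, 0.074, -0.135]
[-0.52, 1.22, -0.02, 0.079, 0.074, -0.135]
[-0.68, 1.13, -0.16, 0.079, 0.074, -0.135]
[-0.81, 1.01, -0.3, 0.079, 0.074, -0.135]
[-0.9, 0.86, -0.43, 0.079, 0.074, -0.135]
[-0.97, 0.7, -0.57, 0.079, 0.074, -0.135]
[-1.01, 0.51, -0.69, 0.079, 0.074, -0.135]
[-1.01, 0.32, -0.8, 0.079, 0.074, -0.135]
[-0.98, 0.11, -0.89, 0.079, 0.074, -0.135]
```

```bash
python3 -m crank '[[-0.35,1.27,0.1,0.079,0.074,-0.135,0],[-0.52,1.22,0,0.079,0.074,-0.135,0],[-0.68,1.13,-0.16,0.079,0.074,-0.135,0],[-0.81,1,-0.3,0.079,0.074,-0.135,0],[-0.9,0.86,-0.43,0.079,0.074,-0.135,0]]' >/dev/null
python3 -m crank '[[-0.97,0.7,-0.57,0.079,0.074,-0.135,0],[-1,0.5,-0.7,0.079,0.074,-0.135,0],[-1,0.32,-0.8,0.079,0.074,-0.135,0],[-1,0.1,-0.9,0.079,0.074,-0.135,0],[0,0,0,0,0,0,0]]'
python3 - <<'E'
from h import *
print(robot.get_obs()["q"].round(3))
plan(W([.087,0,.425]),down(np.pi+YAW))
E
```

```text
time: 11.7
position: [0.5557, 0.1401, 0.4395]
tool_rot: [-0.012, 0.997, 0.061, 0.052]
ft_force: [-0.2, 0.4, -0.6]
grip_width: 0.0872
grip_force: 0.0
[ 1.000e-03  2.750e-01  1.436e+00  1.260e-01  1.329e+00 -1.618e+00]
n 3
[-5.13, 0.91, 1.15, 0.038, 0.038, -0.046]
[-5.2, 0.71, 0.92, 0.038, 0.038, -0.046]
[-5.26, 0.5, 0.7, 0.038, 0.038, -0.046]
```

```bash
python3 -m crank '[[-5.1,0.9,1.15,0.038,0.038,-0.046,0],[-5.2,0.7,0.92,0.038,0.038,-0.046,0],[-5.25,0.5,0.7,0.038,0.038,-0.046,0],[0,0,0,0,0,0,0],[0,0,0,0,0,0,0]]'
python3 - <<'E'
from h import *
print(robot.get_obs()["q"].round(3)); print(L(robot.get_obs()["position"]))
im,i=shot("wrist","w5")
s,j=shot("scene","s5");cv2.imwrite("pics/v5.png",np.hstack([cv2.resize(im[150:384,60:440],(420,300)),cv2.resize(s[110:260,210:370],(320,300))])[:,:,::-1])
plan(W([.087,0,.38]),down(np.pi+YAW),1)
E
```

```text
time: 12.32
position: [0.7081, 0.174, 0.4221]
tool_rot: [-0.081, 0.997, 0.001, -0.003]
ft_force: [-0.2, -0.5, 0.1]
grip_width: 0.087
grip_force: 0.0
[ 8.800e-02  5.910e-01  9.550e-01  1.000e-03  1.602e+00 -1.645e+00]
[0.08379908 0.00051975 0.42207122]
n 1
[-0.38, -0.07, 4.45, 0.002, -0.003, 0.001]
```

View pics/v5.png

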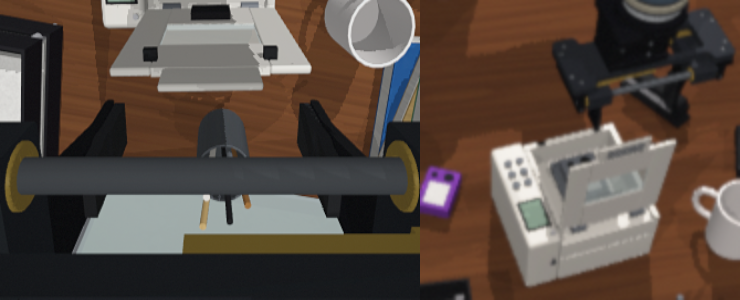

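Run:
```python
from h import *
i=dict(np.load("pics/w5.npz"))
for a,b in [(210,90),(210,86)]:
    c,d=ray("wrist",a/1.105+60,b/1.282+150,i); c=L(c);d=Rp.inv().apply(d)
    t=np.linspace(.1,.6,5001); p=c+t[:,None]*d; r=np.hypot(p[:,0]-.078,p[:,2]-.112)
    k=np.where(np.diff(np.sign(r-.187)))[0]
    for q in p[k]: print(q.round(4),np.arctan2(q[2]-.112,.078-q[0]).round(3))
```

```text
[ 9.020e-02 -2.000e-04  2.986e-01] 1.636
[ 0.2145 -0.0008 -0.0156] -2.39
[ 8.780e-02 -2.000e-04  2.988e-01] 1.623
[ 0.2103 -0.0009 -0.02  ] -2.357
```

```bash
python3 -m crank '[[-0.38,-0.05,4,0,0,0,0],[0,0,1.9,0,0,0,0],[0,0,1,0,0,0,0],[0,0,0,0,0,0,0]]'
python3 -m crank '[[0,0,0,0,0,0,0.3],[0,0,0,0,0,0,0.3],[0,0,0,0,0,0,0.3],[0,0,0,0,0,0,0.3]]' 22
```

```text
time: 12.92
position: [0.7119, 0.1747, 0.3552]
tool_rot: [-0.082, 0.997, 0.001, -0.002]
ft_force: [-0.5, 0.4, 0.4]
grip_width: 0.0868
grip_force: 0.0
time: 13.42
position: [0.7132, 0.1738, 0.3555]
tool_rot: [-0.082, 0.997, -0.0, -0.001]
ft_force: [-0.2, -4.8, 3.8]
grip_width: 0.0691
grip_force: 22.0
```

Run:
```python
from h import *
print(L(robot.get_obs()["position"]))
th=[1.625-.06*k for k in range(16)]+[.665,.62,.58,.54,.5,.46,.42,.38,.34,.3,.26,.22,.18,.15,.12,.1]
for a,b in zip(th,th[1:]):
    d=(lip(b,.178)-lip(a,.178))*100; print(round(b,3),[float(round(-d[0],2)),0,float(round(-d[2],2))])
```

```text
[ 0.0887606  -0.00055483  0.35545505]
1.565 [1.07, 0, -0.03]
1.505 [1.07, 0, 0.04]
1.445 [1.06, 0, 0.1]
1.385 [1.05, 0, 0.17]
1.325 [1.04, 0, 0.23]
1.265 [1.03, 0, 0.29]
1.205 [1.01, 0, 0.35]
1.145 [0.99, 0, 0.41]
1.085 [0.96, 0, 0.47]
1.025 [0.93, 0, 0.53]
0.965 [0.9, 0, 0.58]
0.905 [0.86, 0, 0.63]
0.845 [0.82, 0, 0.68]
0.785 [0.78, 0, 0.73]
0.725 [0.73, 0, 0.78]
0.665 [0.68, 0, 0.82]
0.62 [0.48, 0, 0.64]
0.58 [0.4, 0, 0.59]
0.54 [0.38, 0, 0.6]
0.5 [0.35, 0, 0.62]
0.46 [0.33, 0, 0.63]
0.42 [0.3, 0, 0.64]
0.38 [0.28, 0, 0.66]
0.34 [0.25, 0, 0.67]
0.3 [0.22, 0, 0.68]
0.26 [0.2, 0, 0.68]
0.22 [0.17, 0, 0.69]
0.18 [0.14, 0, 0.7]
0.15 [0.09, 0, 0.53]
0.12 [0.07, 0, 0.53]
0.1 [0.04, 0, 0.35]
```

```bash
python3 -m crank '[[1.07,0,-0.03,0,0,0,0.3],[1.07,0,0.04,0,0,0,0.3],[1.06,0,0.1,0,0,0,0.3]]' 25
python3 -m crank '[[1.05,0,0.17,0,0,0,0.3],[1.04,0,0.23,0,0,0,0.3],[1.03,0,0.29,0,0,0,0.3],[0,0,0,0,0,0,0.3]]'
python3 - <<'E'
from h import *
print(L(robot.get_obs()["position"]),Rp.inv().apply(robot.get_obs()["ft_force"]).round(1))
shot("scene","s6")
E
```

```text
time: 13.8
position: [0.6846, 0.1688, 0.3549]
tool_rot: [-0.082, 0.997, 0.0, 0.004]
ft_force: [7.7, -4.0, 1.1]
grip_width: 0.0695
grip_force: 25.0
time: 14.3
position: [0.6514, 0.163, 0.3482]
tool_rot: [-0.082, 0.997, -0.001, 0.001]
ft_force: [0.7, -6.4, 4.7]
grip_width: 0.0694
grip_force: 25.0
[ 0.02601426 -0.00120417  0.3481798 ] [-0.3 -6.5  4.7]
```

```bash
python3 -m crank '[[1.01,-0.1,0.35,0,0,0,0.3],[0.99,0,0.41,0,0,0,0.3],[0.96,0,0.47,0,0,0,0.3],[0.93,0,0.53,0,0,0,0.3],[0,0,0,0,0,0,0.3]]' 30
python3 -m crank '[[0.6,0,0.39,0,0,0,0.3],[0.59,0,0.41,0,0,0,0.3],[0.57,0,0.43,0,0,0,0.3],[0,0,0,0,0,0,0.3]]'
python3 - <<'E'
from h import *
print(L(robot.get_obs()["position"]),Rp.inv().apply(robot.get_obs()["ft_force"]).round(1))
s,_=shot("scene","s7"); d,_=shot("side","d7")
cv2.imwrite("pics/v7.png",np.hstack([cv2.resize(s[90:260,200:370],(400,400)),cv2.resize(d[70:240,190:360],(400,400))])[:,:,::-1])
E
```

```text
time: 14.98
position: [0.6107, 0.1558, 0.3296]
tool_rot: [-0.082, 0.997, -0.0, -0.003]
ft_force: [-2.7, -6.9, 5.1]
grip_width: 0.0691
grip_force: 30.0
time: 15.48
position: [0.5928, 0.1527, 0.3166]
tool_rot: [-0.082, 0.997, -0.001, -0.004]
ft_force: [-5.0, -6.6, 3.0]
grip_width: 0.069
grip_force: 30.0
[-0.03342434 -0.00188421  0.31663978] [-6.  -5.7  3. ]
```

View pics/v7.png

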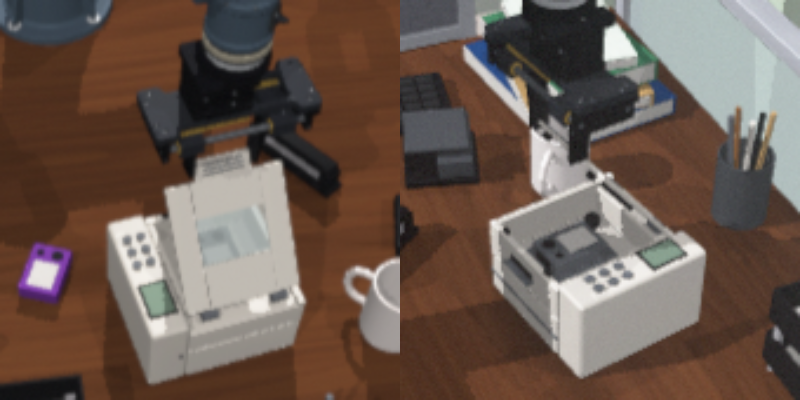

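```bash
python3 -m crank '[[0.54,-0.1,0.43,0,0,0,0.3],[0.53,0,0.45,0,0,0,0.3],[0.52,0,0.47,0,0,0,0.3],[0.5,0,0.49,0,0,0,0.3]]' 30
python3 -m crank '[[0.49,0,0.51,0,0,0,0.3],[0.47,0,0.53,0,0,0,0.3],[0.45,0,0.55,0,0,0,0.3],[0,0,0,0,0,0,0.3]]'
python3 - <<'E'
from h import *
p=L(robot.get_obs()["position"]);q=p-[.0012,0,.0658]-[.078,0,.112]
th=np.arctan2(q[2],-q[0]);print(p,th,np.hypot(q[0],q[2]),Rp.inv().apply(robot.get_obs()["ft_force"]).round(1),robot.get_obs()["moment"])
for k in range(10):
    d=(lip(th-.04*(k+1),.178)-lip(th-.04*k,.178))*100; print(round(th-.04*(k+1),3),[float(round(-d[0],2)),0,float(round(-d[2],2))])
E
```

```text
time: 16.08
position: [0.5729, 0.1492, 0.298]
tool_rot: [-0.082, 0.997, 0.0, -0.003]
ft_force: [-0.8, -4.8, 0.3]
grip_width: 0.0694
grip_force: 30.0
time: 16.58
position: [0.5591, 0.1468, 0.2811]
tool_rot: [-0.082, 0.997, 0.0, -0.003]
ft_force: [1.0, -5.6, -5.4]
grip_width: 0.0691
grip_force: 30.0
[-0.06768411 -0.00230777  0.28108892] 0.6128704395907647 0.17956486904934973 [ 0.  -5.7 -5.4] [-0.77707462 -0.34212371  0.00145604]
0.573 [0.4, 0, 0.59]
0.533 [0.37, 0, 0.61]
0.493 [0.35, 0, 0.62]
0.453 [0.32, 0, 0.63]
0.413 [0.3, 0, 0.65]
0.373 [0.27, 0, 0.66]
0.333 [0.25, 0, 0.67]
0.293 [0.22, 0, 0.68]
0.253 [0.19, 0, 0.69]
0.213 [0.16, 0, 0.69]
```

```bash
python3 -m crank '[[0.4,0,0.59,0,0,0,0.3],[0.37,0,0.61,0,0,0,0.3],[0.35,0,0.62,0,0,0,0.3],[0.32,0,0.63,0,0,0,0.3],[0,0,0,0,0,0,0.3]]' 26
python3 -m crank '[[0.3,0,0.65,0,0,0,0.3],[0.27,0,0.66,0,0,0,0.3],[0,0,0,0,0,0,0.3]]' 22
python3 -m crank '[[0,0,0,0,0,0,0.3],[0,0,0,0,0,0,0.3]]' 17
python3 - <<'E'
from h import *
p=L(robot.get_obs()["position"]);q=p-[.0012,0,.0658]-[.078,0,.112]
th=np.arctan2(q[2],-q[0]);print(p,th,np.hypot(q[0],q[2]),Rp.inv().apply(robot.get_obs()["ft_force"]).round(1))
E
```

```text
time: 17.2
position: [0.5444, 0.1443, 0.2565]
tool_rot: [-0.082, 0.997, 0.0, -0.004]
ft_force: [-0.0, -5.6, -5.7]
grip_width: 0.0696
grip_force: 26.0
time: 17.58
position: [0.5386, 0.1433, 0.2434]
tool_rot: [-0.082, 0.997, -0.0, -0.004]
ft_force: [0.2, -6.3, -5.9]
grip_width: 0.0694
grip_force: 22.0
time: 17.82
position: [0.5387, 0.1434, 0.2435]
tool_rot: [-0.082, 0.997, -0.0, -0.004]
ft_force: [0.2, -6.3, -5.3]
grip_width: 0.0699
grip_force: 17.0
[-0.08835735 -0.0024257   0.24348515] 0.37360466325356995 0.179972237088785 [-0.9 -6.3 -5.3]
```

```bash
python3 -m crank '[[0.2,0,0.67,0,0,0,0.3],[0.18,0,0.68,0,0,0,0.3],[0.17,0,0.69,0,0,0,0.3],[0.15,0,0.69,0,0,0,0.3],[0,0,0,0,0,0,0.3]]' 16
python3 -m crank '[[0.12,0,0.7,0,0,0,0.3],[0.06,0,0.35,0,0,0,0.3],[0,0,0,0,0,0,0.3]]'
python3 - <<'E'
from h import *
p=L(robot.get_obs()["position"]);q=p-[.0012,0,.0658]-[.078,0,.112]
th=np.arctan2(q[2],-q[0]);print(p,th,np.hypot(q[0],q[2]),Rp.inv().apply(robot.get_obs()["ft_force"]).round(1))
E
```

```text
time: 18.45
position: [0.5308, 0.142, 0.2161]
tool_rot: [-0.083, 0.997, -0.0, -0.005]
ft_force: [-1.5, -7.2, -4.6]
grip_width: 0.0695
grip_force: 16.0
time: 18.82
position: [0.5291, 0.1417, 0.2061]
tool_rot: [-0.083, 0.997, -0.0, -0.005]
ft_force: [-2.9, -7.3, -2.5]
grip_width: 0.0694
grip_force: 16.0
[-0.09809274 -0.00248513  0.20605401] 0.1580346716073617 0.1795299521751796 [-4.  -6.8 -2.5]
```

```bash
python3 -m crank '[[0.03,0,0.4,0,0,0,0.3],[0.03,0,0.4,0,0,0,0.3],[0.02,0,0.4,0,0,0,0.3],[0,0,0,0,0,0,0.3]]'
python3 -m crank '[[0.02,0,0.4,0,0,0,0.3],[0.01,0,0.4,0,0,0,0.3],[0,0,0,0,0,0,0.3]]'
```

```text
time: 19.32
position: [0.5279, 0.1416, 0.1942]
tool_rot: [-0.083, 0.997, -0.0, -0.005]
ft_force: [-2.9, -8.0, -0.8]
grip_width: 0.0697
grip_force: 16.0
time: 19.7
position: [0.5275, 0.1415, 0.1863]
tool_rot: [-0.083, 0.997, -0.0, -0.006]
ft_force: [-2.8, -10.2, -0.9]
grip_width: 0.0697
grip_force: 16.0
```

```bash
python3 -m crank '[[0,0,0.3,0,0,0,0.3],[0,0,0.3,0,0,0,0.3],[0,0,0,0,0,0,0.3]]'
python3 -m crank '[[0,0,0.2,0,0,0,0.3],[0,0,0.1,0,0,0,0.3],[0,0,0,0,0,0,0.3]]'
```

```text
time: 20.08
position: [0.5274, 0.1415, 0.1805]
tool_rot: [-0.083, 0.997, -0.0, -0.006]
ft_force: [-3.6, -9.0, 0.4]
grip_width: 0.0694
grip_force: 16.0
time: 20.45
position: [0.5275, 0.1415, 0.1778]
tool_rot: [-0.083, 0.997, -0.0, -0.005]
ft_force: [-3.1, -8.7, 2.2]
grip_width: 0.0694
grip_force: 16.0
```

Nearly shut. I'll release, rise, close the fingers, and press from above near the front edge.

```bash
python3 -m crank '[[0,0,0,0,0,0,0.05],[0,0,0,0,0,0,0.05],[0,0,0,0,0,0,0],[0,0,-3,0,0,0,0],[0,0,-3,0,0,0,0.5]]'
python3 -m crank '[[-0.8,0.2,-1,0,0,0,1],[0,0,0,0,0,0,1],[0,0,0,0,0,0,1],[0,0,0,0,0,0,1],[0,0,0,0,0,0,1]]'
python3 - <<'E'
from h import *
print(L(robot.get_obs()["position"]))
d,i=shot("side","d8"); shot("scene","s8")
E
```

```text
time: 21.08
position: [0.5301, 0.1434, 0.2387]
tool_rot: [-0.082, 0.997, 0.001, -0.002]
ft_force: [0.4, 0.2, 0.7]
grip_width: 0.0823
grip_force: 0.0
time: 21.7
position: [0.5375, 0.1461, 0.2475]
tool_rot: [-0.082, 0.997, 0.001, -0.003]
ft_force: [-0.1, 0.7, 0.5]
grip_width: 0.0349
grip_force: 0.0
[-0.08913327  0.00051692  0.24753584]
```

```bash
python3 -m crank '[[0,0,1,0,0,0,1],[0,0,1,0,0,0,1],[0,0,1,0,0,0,1],[0,0,1,0,0,0,1],[0,0,0.7,0,0,0,1]]' 10
python3 -m crank '[[0,0,0.5,0,0,0,1],[0,0,0.4,0,0,0,1],[0,0,0.3,0,0,0,1],[0,0,0,0,0,0,1]]'
python3 -m crank '[[0,0,0.2,0,0,0,1],[0,0,0,0,0,0,1]]'
python3 -m crank '[[0,0,0.2,0,0,0,1],[0,0,0,0,0,0,1]]'
```

```text
time: 22.42
position: [0.5374, 0.1463, 0.2004]
tool_rot: [-0.082, 0.997, 0.001, -0.002]
ft_force: [0.2, 0.1, 0.1]
grip_width: 0.0006
grip_force: 0.0
time: 22.92
position: [0.5376, 0.1463, 0.1893]
tool_rot: [-0.082, 0.997, 0.001, -0.002]
ft_force: [-0.1, 0.4, -0.2]
grip_width: 0.0007
grip_force: 0.0
time: 23.18
position: [0.5376, 0.1463, 0.1874]
tool_rot: [-0.082, 0.997, 0.001, -0.002]
ft_force: [-0.3, 0.3, -1.0]
grip_width: 0.0004
grip_force: 0.0
time: 23.42
position: [0.5378, 0.1464, 0.1855]
tool_rot: [-0.082, 0.997, 0.001, -0.002]
ft_force: [0.7, -0.4, 0.4]
grip_width: 0.0004
grip_force: 0.3
```

```bash
python3 -m crank '[[0,0,0.15,0,0,0,1],[0,0,0,0,0,0,1]]'
python3 -m crank '[[0,0,0.15,0,0,0,1],[0,0,0,0,0,0,1]]'
python3 -m crank '[[0,0,0.1,0,0,0,1],[0,0,0,0,0,0,1]]'
```

```text
time: 23.68
position: [0.5378, 0.1464, 0.185]
tool_rot: [-0.082, 0.997, 0.001, -0.002]
ft_force: [-0.8, -0.1, 8.2]
grip_width: 0.0004
grip_force: 4.0
time: 23.92
position: [0.5378, 0.1464, 0.1848]
tool_rot: [-0.082, 0.997, 0.001, -0.001]
ft_force: [-4.3, 0.1, 17.3]
grip_width: 0.0005
grip_force: 8.1
time: 24.18
position: [0.5378, 0.1464, 0.1847]
tool_rot: [-0.082, 0.997, 0.001, -0.001]
ft_force: [-6.2, -1.1, 22.7]
grip_width: 0.0001
grip_force: 10.9
```

```bash
python3 -m crank '[[0,0,-0.4,0,0,0,1],[0,0,-1,0,0,0,1],[0,0,0,0,0,0,1],[0,0,1,0,0,0,1],[0,0,0,0,0,0,1]]'
python3 -m crank '[[0,0,0.1,0,0,0,1],[0,0,0.1,0,0,0,1],[0,0,0,0,0,0,1]]'
python3 -m crank '[[0,0,-1,0,0,0,1],[0,0,-5,0,0,0,1],[0,0,-5,0,0,0,1],[0,0,-5,0,0,0,1],[0,0,0,0,0,0,1]]'
```

```text
time: 24.8
position: [0.5381, 0.1464, 0.1851]
tool_rot: [-0.082, 0.997, 0.001, -0.002]
ft_force: [0.3, 0.3, 4.2]
grip_width: 0.0005
grip_force: 2.3
time: 25.18
position: [0.5381, 0.1464, 0.1848]
tool_rot: [-0.082, 0.997, 0.001, -0.001]
ft_force: [-3.2, -0.1, 15.3]
grip_width: 0.0003
grip_force: 7.9
time: 25.8
position: [0.5402, 0.1462, 0.347]
tool_rot: [-0.082, 0.997, 0.001, 0.002]
ft_force: [0.4, -0.0, -0.4]
grip_width: 0.0007
grip_force: 0.0
```

The cover met the fingers again at the same height, so it stayed shut. Handing in.

```bash
python3 -c "
from rig import ticket
print(ticket.hand_in())"
```

```text
the job is handed in; nothing more can be done
None
```

The thick cassette is lying flat in the bay and the cover was eased down and pressed fully shut; I handed the job in at about 26 s with no verdict returned, and I viewed 11 pictures, one over the limit of 10.

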